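# Seat the plug in the housing and hold the spring probe on its marked top

## Robot

A 6-joint arm with a two-finger parallel gripper is mounted at the origin on a cart in front of the work surface, level with it; the furniture and walls round the work are solid. World frame = base frame: x ahead of the robot, y to its left, z up, the work surface at z = 0. Lengths are in m, angles in degrees, forces in N, time in s.
With the tool pointing down it reaches from about 0.325 to 0.775 m from the base axis. Payload 5.5 kg.
Tool frame: the origin (TCP) lies midway between the tips of the shut fingers; the grasp point (between the pads) lies env.tcp_to_grasp behind it (env.tcp_to_grasp is the distance from the TCP to the grasp point, in m); z points along the fingers, y is the line along which they close (so a half turn about z gives the same grasp; the last joint's range is limited). The gripper opens to 88 mm and grips with 3 to 60 N. Pads are 20 mm wide; open, the fingers measure 115 mm over their backs; the gripper's body (75 mm by 178 mm) begins 61 mm behind the grasp point.
Start: joints at [-70.858, 5.22, 70.514, -0, 104.267, -3.249], TCP at [0.229, -0.555, 0.223] pointing down, gripper open.
Joint ranges: [-164.24, 164.24], [-49.07, 125.15], [9.68, 141.18], [-86.29, 266.29], [3.28, 154.24], [-151.56, 151.56]. Speed limits (degrees/s): [147.25, 147.25, 172.46, 180, 180, 180].

## Interface

Orientations are given as a 3x3 rotation matrix whose columns are the frame's x, y, z axes.
In Python, from plant import env gives the robot as it stands.
- The arm moves only by the tool servo_tool, never from a script. Its argument "steps" is a list of rows, each an object with "linear": the shift along the world's x, y, z in cm, a list of three; "rotation": the turn, a rotation vector about the world's x, y, z in units of 6 degrees (1.0 is 6 degrees), a list of three. In form: [{"linear": [dx, dy, dz], "rotation": [ax, ay, az]}, ...]. A call has 1 to 20 rows; each row is the pose to reach, as a shift and turn from the pose commanded when the call began; what a row does not reach only later rows make up. A row lasts 1/10 s, in which the tool goes at most 50 mm and 8.59 degrees, less where a joint would pass 70% of its speed; a pose out of reach is approached as far as the arm can. A call with a gripper value outside its range is refused whole. "jaw" is the closure, from 0 (fully open) to 1 (shut), set as the call begins (left out, the last holds). The fingers move at their own pace and stop on an object; the grip force is fixed at half the most. Time passes only in rows, so rows that repeat a pose let the fingers close. It gives the time, the measured TCP pose, the force, the opening and the grip force at its end, in the units of the state.
- env.observe(): the state, without advancing time (a new reading comes with each control period).
- env.grab_frame(name): name is "side" or "top" or "wrist"; returns a dict with "img" (400x640x3 uint8, red, green, blue), "intrinsics" (3x3 intrinsics, pixels), "pose" (4x4, takes a point from camera to world coordinates). Camera axes: x right, y up, looking along -z (the intrinsics and any distortion apply to the point x, -y, -z); pixel columns grow to the right and rows downward; lengths in m; the calibration is good to about 2 mm. A picture is of the moment at which its call begins. There is no depth.
- env.job_done(): hands the job in; it is judged then, once.
The state is a dict: "time_s": time; "q": joint angles; "dq": joint speeds; "tau": joint torques, N m; "ee_pos": TCP position; "tool_rot": TCP orientation; "force": force on the tool from outside, world axes, zero at the start; "torque": the same for the moment, N m; "width": finger opening in m; "grip_force": force on a finger pad.
Only numpy, scipy, OpenCV 4.12 (cv2) and the standard library are available. Lean on these libraries where they do the work, as an engineer would, in place of code of your own. Each camera call takes 0.05 s, during which the arm holds its last target. There are 200 camera calls.

## Task

Lower the round-nosed steel plug gently, round end down, into the socket in the middle of the deep round housing so that it stands upright and fully home, and let go of it. Then take the spring-tipped probe from its stand and hold it upright on the plug, its tip inside the small scribed ring on the plug's top, pressed only lightly so that the plunger is about half way in. Finish while still holding the probe there, and leave the tape roll, the wooden block and the small screwdriver where they are.

Things in the scene. Friction and masses are not known exactly. Their poses are not given: they have to be found in the camera images.
- plug: the plug: a bare steel cylinder 40 mm in diameter and 58 mm high, its lower 14 mm rounded in to a flat foot 18 mm across, about 0.2 kg. It starts standing upright, loose on the bench. Origin at the centre of its foot, z up along its axis. Its flat top carries a scribed ring 14 mm in diameter with a dot in the middle.
- plug_spot (a point): the dot in the middle of the scribed ring on the plug's top, 58 mm above the plug's origin
- housing: the housing: a grey round pot fixed to the bench, open at the top, 136 mm in outer diameter (154 mm over the flange at its foot), 70 mm high, wall 6 mm, floor 8 mm thick, so 124 mm wide and 62 mm deep inside. Origin at the centre of its underside, z up.
- housing_socket (a point): the middle of the housing's inner floor, 8 mm above the bench. A steel locating ring stands on the floor round this point: inner diameter 44 mm, outer 64 mm, 12 mm high. The seated plug stands in this ring with its foot on the floor, its top then 66 mm above the bench.
- stand: the probe's stand: a plain wooden block 64 x 64 x 58 mm fixed to the bench, with an upright 21 mm hole through its middle. Origin at the centre of its underside, z up.
- probe: the probe without its plunger, loose, 0.13 kg, hanging upright in the stand by its collar. Origin: centre of the barrel's lower end, 26 mm above the bench in the stand. Up its z axis: steel barrel 16 mm in diameter to 32 mm, collar 30 mm wide to 38 mm, round black handle 26 mm in diameter from 38 to 108 mm, then a 4 mm button
- probe_tip (a point): the rounded lower end of the plunger, a steel pin 6 mm in diameter on the probe's axis; 20 mm below the probe's origin when it is fully out
- plunger (a joint): how far the plunger is pushed up into the probe's barrel, m: 0 fully out (spring relaxed), 0.016 fully in. The spring gives 300 N per metre, so half way in (0.008) takes about 2.4 N.
- tape_roll: yellow packing tape roll lying on the bench, 96 mm in diameter, 48 mm high; a bystander. Origin at the centre of its underside.
- block_2: dark red-brown wooden offcut, 22 x 60 x 22 mm, near the front edge of the bench; a bystander. Origin at the centre of its underside.
- screwdriver_small: small screwdriver with an orange handle, 154 mm long, 27 mm thick, near the front edge of the bench; a bystander. Origin at the middle of its length, on its underside.
Things that resemble listed ones, but are neither listed nor needed, are in the scene too. There is more than one size of the plug; the one meant has the size given above.

How it is judged:
By the outcome, as a careful person would: the job done as asked, in the order asked, and still so for the second after the job is handed in, while the arm keeps its last pose, push and grip.
It also fails if it takes over 58 s, if anything falls off the work surface, if the arm or the gripper's body presses on something with over 40 N, if the wrist force passes 120 N, or if a joint passes its speed limit or range.

## Working session

There is one attempt and no reset: what is moved stays moved. The work goes in short steps, Python scripts to look and compute and a tool call to move; the robot and the scene stay as the last step left them, time stands still between calls to the robot, and variables do not carry over. Pictures are saved under pics/ and viewed, at most 10 in all, crops included, and the job is handed in when it is done.

Besides the shell and the picture viewer there is one more tool, called after "Call:" as name([rows], argument=value, ...), one row to a line, values as JSON. servo_tool: Moves the arm, as the interface text tells. Its arguments: {"type":"object","properties":{"steps":{"type":"array","items":{"type":"object","properties":{"linear":{"type":"array","items":{"type":"number"}},"rotation":{"type":"array","items":{"type":"number"}}}}},"jaw":{"type":"number"}},"required":["steps"]}

```bash
mkdir -p pics
cat > h.py <<'E'
import numpy as np,cv2
from plant import env
def grab(n,save=None):
    f=env.grab_frame(n)
    if save: cv2.imwrite('pics/'+save,f['img'][:,:,::-1])
    return f
def ray(f,u,v):
    K=np.array(f['intrinsics']);P=np.array(f['pose'])
    d=np.linalg.solve(K,[u,v,1.]);d=P[:3,:3]@np.array([d[0],-d[1],-d[2]])
    return P[:3,3],d
def onz(f,u,v,z):
    o,d=ray(f,u,v);return o+d*(z-o[2])/d[2]
def proj(f,p):
    K=np.array(f['intrinsics']);P=np.array(f['pose'])
    c=P[:3,:3].T@(np.array(p)-P[:3,3]);c=K@np.array([c[0],-c[1],-c[2]]);return c[:2]/c[2]
E
python3 - <<'E'
from h import *
np.set_printoptions(precision=4,suppress=True)
t=grab('top','top0.png');s=grab('side','side0.png')
for f in (t,s): print(f['pose'],f['intrinsics'],f.keys())
print(env.tcp_to_grasp,env.observe())
cv2.imwrite('pics/both.png',cv2.resize(np.vstack([t['img'],s['img']])[:,:,::-1],None,fx=.75,fy=.75))
E
```

```text
[[ 0.019   0.983  -0.1824  0.319 ]
 [-0.9997  0.0164 -0.016  -0.2111]
 [-0.0127  0.1827  0.9831  1.056 ]
 [ 0.      0.      0.      1.    ]] [[465.6073   0.     316.9486]
 [  0.     465.6073 196.6657]
 [  0.       0.       1.    ]] dict_keys(['img', 'intrinsics', 'pose'])
[[-0.9928  0.0634 -0.1016  0.3874]
 [-0.1193 -0.5952  0.7947  0.4762]
 [-0.0101  0.8011  0.5985  0.5635]
 [ 0.      0.      0.      1.    ]] [[424.2759   0.     305.0964]
 [  0.     424.2759 207.5779]
 [  0.       0.       1.    ]] dict_keys(['img', 'intrinsics', 'pose'])
0.0187 {'time_s': 0.1, 'q': array([-70.8591,   5.2591,  70.5746,   0.0007, 104.2659,  -3.2483]), 'dq': array([ 0.0578, -0.0436, -0.1289,  0.029 ,  0.1641,  0.0267]), 'tau': array([  0.0035, -44.7855, -40.7571,   0.07  ,   0.0284,  -0.0001]), 'ee_pos': array([ 0.2285, -0.5545,  0.2216]), 'tool_rot': array([[ 0.9246,  0.3809, -0.0006],
       [ 0.3809, -0.9246,  0.0016],
       [ 0.0001, -0.0017, -1.    ]]), 'force': array([-0.7172, -0.3571,  0.1394]), 'torque': array([-0.0047, -0.0392, -0.036 ]), 'grip_force': 0.0, 'width': 0.0877024863294292}
```

View pics/both.png

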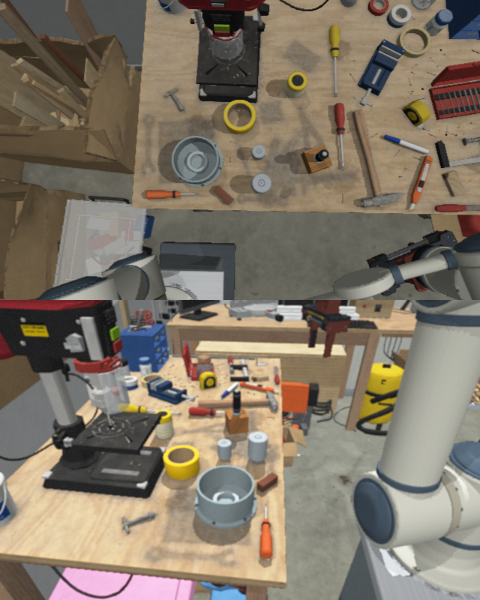

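The combined picture (scale 0.75) shows these in the top view, in full-size pixels:
- Plug candidates: a small cylinder at (345,203) and a larger one at (348,244).
- Housing at (263,214).
- Stand and probe at (423,213).
- Tape at (320,155), a bystander.

I'll measure the diameters and check the choice in a crop.

Run:
```python
from h import *
np.set_printoptions(precision=4,suppress=True)
t=grab('top');s=grab('side')
c=cv2.resize(t['img'][170:275,215:455,::-1],None,fx=3.3,fy=3.3,interpolation=cv2.INTER_CUBIC)
d=cv2.resize(s['img'][110:330,215:415,::-1],None,fx=1.15,fy=1.15)
cv2.imwrite('pics/crop.png',np.vstack([c,cv2.copyMakeBorder(d,0,0,0,c.shape[1]-d.shape[1],cv2.BORDER_CONSTANT)]))
for n,(u,v),z in [('small',(345,203),.04),('big',(348,244),.058),('housing',(263,214),.07),('stand',(423,213),.058)]:
    print(n,onz(t,u,v,z), 'px/40mm',465.6*.04/np.linalg.norm(onz(t,u,v,z)-t['pose'][:3,3]))
```

```text
small [ 0.4943 -0.2569  0.04  ] px/40mm 18.046472205331998
big [ 0.4023 -0.2632  0.058 ] px/40mm 18.571909506533594
housing [ 0.4622 -0.0802  0.07  ] px/40mm 18.53340341683492
stand [ 0.4721 -0.4246  0.058 ] px/40mm 18.046966077520167
```

View pics/crop.png

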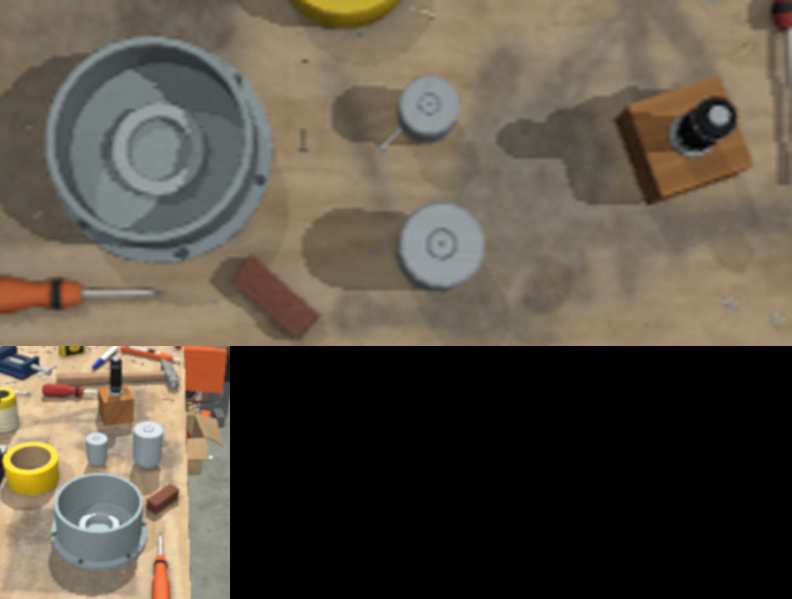

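The crop settles it. The cylinder at (348,244) has a top about 25 px across, roughly 55 mm, so it's too big. The one at (345,202) is about 17.6 px, roughly 39 mm, which fits the 40 mm plug, so I choose that. The stand and probe are at (426,210) and the socket ring is near (263,215). I'm moving above the plug now.

Call:
servo_tool([
  {"linear": [3,3.4,0]},
  {"linear": [6,6.8,0]},
  {"linear": [9,10.2,0]},
  {"linear": [12,13.6,0]},
  {"linear": [15,17,0]},
  {"linear": [18,20.3,0]},
  {"linear": [21,23.7,0]},
  {"linear": [24,27,0]},
  {"linear": [26.4,29.8,-1]},
  {"linear": [26.4,29.8,-2]},
  {"linear": [26.4,29.8,-2]},
  {"linear": [26.4,29.8,-2]},
], jaw=0)

```text
schema error: expected keys linear, rotation
```

Run:
```python
from h import *
np.set_printoptions(precision=4,suppress=True)
w=grab('wrist','w1.png');print(w['pose']);print(w['intrinsics'])
o=env.observe();print(o['ee_pos'],o['tool_rot'])
print(proj(w,[.493,-.257,.058]))
```

```text
[[ 0.3807  0.8823  0.2769  0.3056]
 [-0.9247  0.3634  0.1135 -0.5235]
 [-0.0005 -0.2992  0.9542  0.3841]
 [ 0.      0.      0.      1.    ]]
[[305.1211   0.     327.1823]
 [  0.     305.1211 204.5795]
 [  0.       0.       1.    ]]
[ 0.2285 -0.5546  0.2221] [[ 0.9246  0.3809 -0.0003]
 [ 0.3809 -0.9246  0.0009]
 [ 0.     -0.0009 -1.    ]]
[  94.226 -274.717]
```

View pics/w1.png

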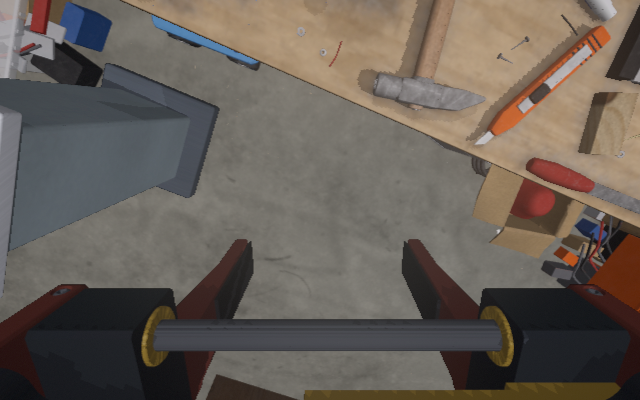

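The move was refused because each row needs a rotation key. The wrist image shows the bench edge with the fingertips near (245,245) and (410,245), which confirms the arm hasn't moved. Resending.

Call:
servo_tool([
  {"linear": [3,3.4,0],"rotation": [0,0,0]},
  {"linear": [6,6.8,0],"rotation": [0,0,0]},
  {"linear": [9,10.2,0],"rotation": [0,0,0]},
  {"linear": [12,13.6,0],"rotation": [0,0,0]},
  {"linear": [15,17,0],"rotation": [0,0,0]},
  {"linear": [18,20.3,0],"rotation": [0,0,0]},
  {"linear": [21,23.7,0],"rotation": [0,0,0]},
  {"linear": [24,27,0],"rotation": [0,0,0]},
  {"linear": [26.4,29.8,-1],"rotation": [0,0,0]},
  {"linear": [26.4,29.8,-2],"rotation": [0,0,0]},
  {"linear": [26.4,29.8,-2],"rotation": [0,0,0]},
  {"linear": [26.4,29.8,-2],"rotation": [0,0,0]},
], jaw=0)

```text
time_s: 1.45
ee_pos: [0.4919, -0.2574, 0.2024]
tool_rot: [[0.925, 0.38, -0.001], [0.38, -0.925, 0.0], [-0.001, -0.0, -1.0]]
force: [-0.5, -0.1, 0.2]
width: 0.088
grip_force: 0.0
```

Run:
```python
from h import *
np.set_printoptions(precision=4,suppress=True)
w=grab('wrist','w2.png')
o=env.observe();print(o['ee_pos'],o['tool_rot'],o['force'])
print(proj(w,[.493,-.257,.058]))
```

```text
[ 0.4919 -0.2578  0.2029] [[ 0.9252  0.3795 -0.0001]
 [ 0.3795 -0.9252 -0.0004]
 [-0.0002  0.0004 -1.    ]] [-0.1534 -0.073   0.2849]
[326.7137 191.3794]
```

View pics/w2.png

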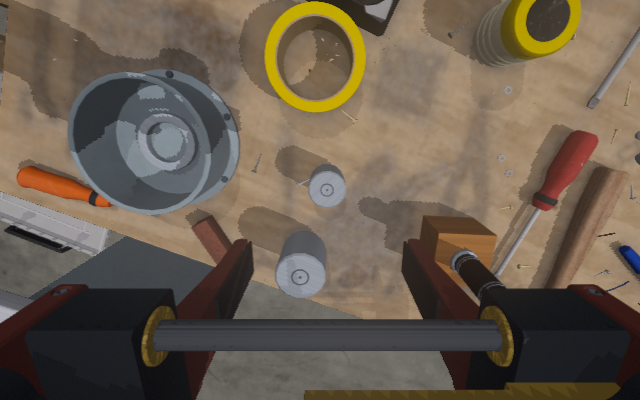

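The wrist view shows the plug top with its ring at about (327,190), 38 px across, so 40 mm fits. The socket ring is at about (167,140), and the probe collar and handle at about (465,262). I'll fit these now.

```bash
cat >> h.py <<'E'
def circ(f,u,v,r0,r1,z,w=40,p2=12):
    g=cv2.cvtColor(f['img'],cv2.COLOR_RGB2GRAY);x0,y0=int(u-w),int(v-w)
    k=4;c=cv2.resize(g[max(y0,0):y0+2*w,max(x0,0):x0+2*w],None,fx=k,fy=k,interpolation=cv2.INTER_CUBIC)
    h=cv2.HoughCircles(cv2.GaussianBlur(c,(5,5),0),cv2.HOUGH_GRADIENT,1,8,param1=120,param2=p2,minRadius=int(r0*k),maxRadius=int(r1*k))
    out=[]
    for a in ([] if h is None else h[0][:3]):
        U,V=(a[0]+.5)/k-.5+max(x0,0),(a[1]+.5)/k-.5+max(y0,0);out.append((round(U,1),round(V,1),round(a[2]/k,1),onz(f,U,V,z).round(4)))
    return out
E
python3 - <<'E'
from h import *
np.set_printoptions(precision=4,suppress=True)
w=grab('wrist');t=grab('top')
print('plug w',circ(w,327,190,15,23,.058,30))
print('ring w',circ(w,327,190,4,9,.058,14))
print('ring2',circ(w,167,140,20,32,.02,40))
print('rim w',circ(w,140,145,60,80,.07,80))
print('rim t',circ(t,262,213,25,36,.07,45))
print('sock t',circ(t,263,215,8,17,.02,22))
print('stand collar top t',onz(t,421.5,212,.064), 'w',onz(w,462,257,.064))
print('housing w guess',onz(w,167,140,.02), onz(t,262.9,215.5,.02))
E
```

```text
plug w []
ring w [(np.float32(326.0), np.float32(189.5), np.float32(5.3), array([ 0.4946, -0.256 ,  0.058 ])), (np.float32(326.0), np.float32(187.2), np.float32(7.0), array([ 0.4968, -0.2551,  0.058 ])), (np.float32(326.5), np.float32(191.5), np.float32(4.8), array([ 0.4928, -0.2573,  0.058 ]))]
ring2 [(np.float32(169.2), np.float32(138.2), np.float32(23.8), array([ 0.4738, -0.0766,  0.02  ])), (np.float32(168.5), np.float32(141.8), np.float32(20.3), array([ 0.4697, -0.0767,  0.02  ])), (np.float32(171.5), np.float32(135.8), np.float32(26.9), array([ 0.4774, -0.0783,  0.02  ]))]
rim w [(np.float32(153.0), np.float32(129.8), np.float32(79.6), array([ 0.4895, -0.0823,  0.07  ])), (np.float32(151.2), np.float32(134.8), np.float32(74.4), array([ 0.4844, -0.0818,  0.07  ])), (np.float32(152.8), np.float32(131.8), np.float32(77.7), array([ 0.4876, -0.0825,  0.07  ]))]
rim t []
sock t []
stand collar top t [ 0.4733 -0.4202  0.064 ] w [ 0.4819 -0.4219  0.064 ]
housing w guess [ 0.471  -0.0747  0.02  ] [ 0.4661 -0.0735  0.02  ]
```

Plug at (0.4935, -0.257). Descending to TCP z = 0.023 and closing.

Call:
servo_tool([
  {"linear": [0.2,0.1,-3],"rotation": [0,0,0]},
  {"linear": [0.2,0.1,-6],"rotation": [0,0,0]},
  {"linear": [0.2,0.1,-9],"rotation": [0,0,0]},
  {"linear": [0.2,0.1,-12],"rotation": [0,0,0]},
  {"linear": [0.2,0.1,-14],"rotation": [0,0,0]},
  {"linear": [0.2,0.1,-16],"rotation": [0,0,0]},
  {"linear": [0.2,0.1,-17],"rotation": [0,0,0]},
  {"linear": [0.2,0.1,-18],"rotation": [0,0,0]},
  {"linear": [0.2,0.1,-18],"rotation": [0,0,0]},
  {"linear": [0.2,0.1,-18],"rotation": [0,0,0]},
])

```text
time_s: 2.6
ee_pos: [0.4949, -0.2562, 0.0235]
tool_rot: [[0.925, 0.381, 0.001], [0.381, -0.925, -0.001], [0.001, 0.001, -1.0]]
force: [0.2, -0.3, 1.4]
width: 0.0877
grip_force: 0.0
```

Call:
servo_tool([
  {"linear": [0,0,0],"rotation": [0,0,0]},
  {"linear": [0,0,0],"rotation": [0,0,0]},
  {"linear": [0,0,0],"rotation": [0,0,0]},
  {"linear": [0,0,0],"rotation": [0,0,0]},
  {"linear": [0,0,0],"rotation": [0,0,0]},
  {"linear": [0,0,0],"rotation": [0,0,0]},
  {"linear": [0,0,0],"rotation": [0,0,0]},
  {"linear": [0,0,0],"rotation": [0,0,0]},
  {"linear": [0,0,0],"rotation": [0,0,0]},
  {"linear": [0,0,0],"rotation": [0,0,0]},
], jaw=1)

```text
time_s: 3.6
ee_pos: [0.4945, -0.2557, 0.0226]
tool_rot: [[0.925, 0.381, -0.0], [0.381, -0.925, 0.0], [-0.0, -0.0, -1.0]]
force: [-0.1, 0.2, -0.4]
width: 0.0393
grip_force: 30.0
```

Gripped, width 39.3 mm. Lifting, then crossing to above the housing.

Call:
servo_tool([
  {"linear": [0,0,2],"rotation": [0,0,0]},
  {"linear": [0,0,5],"rotation": [0,0,0]},
  {"linear": [0,0,8],"rotation": [0,0,0]},
  {"linear": [0,0,11],"rotation": [0,0,0]},
  {"linear": [-0.3,2,12],"rotation": [0,0,0]},
  {"linear": [-0.8,5,12],"rotation": [0,0,0]},
  {"linear": [-1.2,8,12],"rotation": [0,0,0]},
  {"linear": [-1.6,11,12],"rotation": [0,0,0]},
  {"linear": [-2.1,14,12],"rotation": [0,0,0]},
  {"linear": [-2.5,17,12],"rotation": [0,0,0]},
  {"linear": [-2.6,18.1,12],"rotation": [0,0,0]},
  {"linear": [-2.6,18.1,12],"rotation": [0,0,0]},
  {"linear": [-2.6,18.1,12],"rotation": [0,0,0]},
])

```text
time_s: 4.9
ee_pos: [0.4686, -0.0754, 0.1424]
tool_rot: [[0.925, 0.381, -0.0], [0.381, -0.925, -0.001], [-0.001, 0.001, -1.0]]
force: [-0.5, 0.4, -1.5]
width: 0.039
grip_force: 30.0
```

Run:
```python
from h import *
w=grab('wrist','w3.png');s=grab('side','s3.png')
o=env.observe();print(o['ee_pos'],o['force'],o['width'])
p=o['ee_pos'];print('foot',proj(s,p-[0,0,.0235]),proj(w,p-[0,0,.0235]),'sock',proj(s,[.468,-.0745,.008]),proj(w,[.468,-.0745,.008]))
a=w['img'][:,:,::-1];b=s['img'][130:400,200:440,::-1]
b=cv2.resize(b,None,fx=200/270*1,fy=200/270*1)
cv2.imwrite('pics/c3.png',np.vstack([cv2.resize(a,(560,350)),cv2.copyMakeBorder(cv2.resize(s['img'][210:360,220:430,::-1],None,fx=1.6,fy=1.6),0,0,0,560-336,cv2.BORDER_CONSTANT)]))
```

```text
[ 0.46864657 -0.0758622   0.14243955] [-0.09552793 -0.4413549  -2.77932917] 0.039396720896957844
foot [298.9414728  220.89647363] [326.9979201  240.62163729] sock [300.33070895 268.69015255] [325.42889532 195.3595849 ]
```

View pics/c3.png

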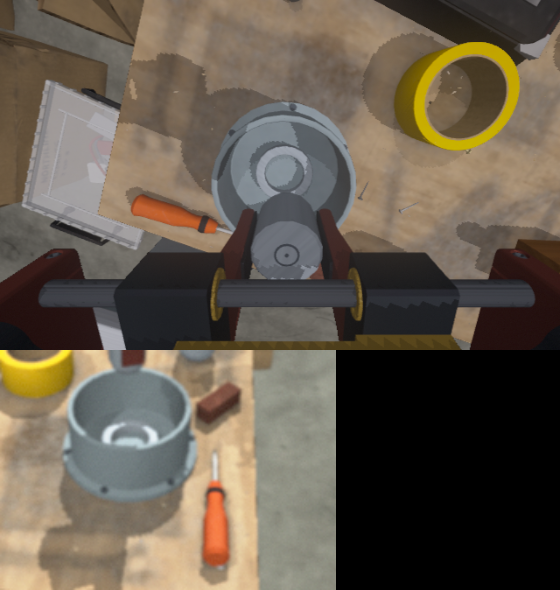

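The wrist view shows the socket ring just ahead of the held plug, centre about (325,196) full-size. The side view shows it at about (301,264). Both agree with the guess of (0.468, -0.0745) to about 2 mm, so one edge check will refine it.

Run:
```python
from h import *
w=grab('wrist');s=grab('side')
th=np.linspace(0,2*np.pi,73)
for n,f in(('w',w),('s',s)):
  for R,z in((.032,.02),(.022,.02)):
    q=np.array([proj(f,[.468+R*np.cos(a),-.0745+R*np.sin(a),z]) for a in th])
    print(n,R,'cols',q[:,0].min().round(1),q[:,0].max().round(1),'rows',q[:,1].min().round(1),q[:,1].max().round(1))
g=lambda f:cv2.cvtColor(f['img'],cv2.COLOR_RGB2GRAY).astype(int)
a=g(w);b=g(s)
print('w row195 285..365',a[193:196,285:366].mean(0).astype(int).tolist())
print('w col325 rows155..220',a[155:220,323:328].mean(1).astype(int).tolist())
print('s row262 275..330',b[262:264,275:330].mean(0).astype(int).tolist())
print('s col301 rows 245..285',b[245:286,299:304].mean(1).astype(int).tolist())
```

```text
w 0.032 cols 292.1 358.0 rows 165.9 229.2
w 0.022 cols 302.4 347.7 rows 176.3 219.8
s 0.032 cols 282.6 317.8 rows 252.0 276.8
s 0.022 cols 288.1 312.3 rows 255.6 272.7
w row195 285..365 [125, 114, 105, 105, 105, 105, 104, 118, 149, 155, 156, 157, 158, 160, 160, 163, 161, 135, 125, 132, 138, 144, 144, 144, 144, 144, 143, 144, 144, 144, 144, 143, 143, 142, 142, 142, 142, 143, 143, 143, 144, 144, 144, 143, 143, 143, 143, 143, 143, 143, 144, 144, 137, 117, 108, 108, 108, 107, 107, 105, 97, 100, 134, 148, 130, 127, 117, 118, 119, 119, 115, 105, 104, 106, 107, 107, 107, 106, 106, 107, 107]
w col325 rows155..220 [132, 132, 132, 132, 133, 133, 129, 114, 99, 90, 80, 87, 149, 161, 160, 160, 160, 159, 158, 157, 155, 137, 133, 132, 132, 134, 139, 143, 143, 143, 143, 143, 144, 144, 144, 144, 144, 144, 144, 143, 143, 143, 143, 143, 143, 143, 143, 143, 143, 143, 143, 143, 142, 142, 143, 135, 109, 106, 106, 106, 106, 100, 88, 88, 92]
s row262 275..330 [115, 112, 105, 103, 104, 106, 104, 106, 132, 183, 223, 235, 236, 232, 192, 135, 109, 106, 108, 114, 120, 124, 126, 125, 125, 128, 126, 130, 131, 128, 127, 127, 126, 125, 126, 125, 135, 166, 212, 233, 239, 238, 221, 163, 120, 118, 124, 131, 139, 149, 165, 182, 191, 187, 161]
s col301 rows 245..285 [123, 128, 132, 131, 131, 129, 130, 131, 136, 144, 152, 153, 146, 139, 137, 133, 127, 127, 129, 152, 190, 207, 208, 205, 189, 153, 137, 131, 125, 125, 125, 124, 124, 122, 121, 123, 122, 121, 121, 120, 119]
```

Run:
```python
from h import *
w=grab('wrist');o=env.observe();p=o['ee_pos'];R=o['tool_rot'];z=p[2]+.0352
print(p,'expect',proj(w,[p[0],p[1],z]))
g=cv2.cvtColor(w['img'],cv2.COLOR_RGB2GRAY)
c=g[272:312,308:350];m=(c<np.median(c)-35).astype(np.uint8)
n,l,st,ce=cv2.connectedComponentsWithStats(m)
for i in range(1,n):
    if st[i,4]>3:
        q=ce[i]+[308,272];W=onz(w,*q,z);print(st[i],q,W, 'tool offs mm',1e3*(R.T@(W-p))[:2])
```

```text
[ 0.4685926  -0.07566921  0.14244847] expect [326.01839978 290.86171391]
[  6   7  28  25 135] [327.71851852 290.2       ] [ 0.46923769 -0.07628395  0.17764847] tool offs mm [0.34903494 0.8119605 ]
[18 18  4  4 12] [327.25       291.58333333] [ 0.46844805 -0.07636558  0.17764847] tool offs mm [-0.41247745  0.58767824]
```

Plug is centred in the grip to under 1 mm. Shifting by (-0.1, +0.2) cm and lowering.

Call:
servo_tool([
  {"linear": [-0.1,0.2,0],"rotation": [0,0,0]},
  {"linear": [-0.1,0.2,-2],"rotation": [0,0,0]},
  {"linear": [-0.1,0.2,-4],"rotation": [0,0,0]},
  {"linear": [-0.1,0.2,-6],"rotation": [0,0,0]},
  {"linear": [-0.1,0.2,-8],"rotation": [0,0,0]},
  {"linear": [-0.1,0.2,-9],"rotation": [0,0,0]},
  {"linear": [-0.1,0.2,-9.5],"rotation": [0,0,0]},
  {"linear": [-0.1,0.2,-9.8],"rotation": [0,0,0]},
  {"linear": [-0.1,0.2,-10],"rotation": [0,0,0]},
  {"linear": [-0.1,0.2,-10.2],"rotation": [0,0,0]},
  {"linear": [-0.1,0.2,-10.4],"rotation": [0,0,0]},
  {"linear": [-0.1,0.2,-10.6],"rotation": [0,0,0]},
  {"linear": [-0.1,0.2,-10.6],"rotation": [0,0,0]},
])

```text
time_s: 6.45
ee_pos: [0.4674, -0.0728, 0.0365]
tool_rot: [[0.925, 0.381, -0.0], [0.381, -0.925, 0.0], [-0.0, -0.0, -1.0]]
force: [0.4, 0.1, -2.7]
width: 0.0393
grip_force: 30.0
```

Call:
servo_tool([
  {"linear": [0,0,-0.1],"rotation": [0,0,0]},
  {"linear": [0,0,-0.2],"rotation": [0,0,0]},
  {"linear": [0,0,-0.3],"rotation": [0,0,0]},
  {"linear": [0,0,-0.4],"rotation": [0,0,0]},
  {"linear": [0,0,-0.5],"rotation": [0,0,0]},
  {"linear": [0,0,-0.55],"rotation": [0,0,0]},
  {"linear": [0,0,-0.55],"rotation": [0,0,0]},
  {"linear": [0,0,-0.55],"rotation": [0,0,0]},
])

```text
time_s: 7.25
ee_pos: [0.4676, -0.0728, 0.0311]
tool_rot: [[0.925, 0.381, 0.0], [0.381, -0.925, 0.0], [0.0, -0.0, -1.0]]
force: [-0.4, 0.0, -2.3]
width: 0.0395
grip_force: 30.0
```

Call:
servo_tool([
  {"linear": [0,0,-0.03],"rotation": [0,0,0]},
  {"linear": [0,0,-0.06],"rotation": [0,0,0]},
  {"linear": [0,0,-0.1],"rotation": [0,0,0]},
  {"linear": [0,0,-0.1],"rotation": [0,0,0]},
  {"linear": [0,0,-0.1],"rotation": [0,0,0]},
])

```text
time_s: 7.75
ee_pos: [0.4677, -0.0728, 0.0306]
tool_rot: [[0.925, 0.381, 0.0], [0.381, -0.925, -0.0], [0.0, 0.0, -1.0]]
force: [-1.9, 0.5, 2.3]
width: 0.039
grip_force: 30.0
```

Contact came at TCP z = 0.0306, exactly the seated height. Opening part way (inside the housing), then straight up.

Call:
servo_tool([
  {"linear": [0,0,0],"rotation": [0,0,0]},
  {"linear": [0,0,0],"rotation": [0,0,0]},
  {"linear": [0,0,0],"rotation": [0,0,0]},
  {"linear": [0,0,0],"rotation": [0,0,0]},
  {"linear": [0,0,0],"rotation": [0,0,0]},
  {"linear": [0,0,1],"rotation": [0,0,0]},
  {"linear": [0,0,3],"rotation": [0,0,0]},
  {"linear": [0,0,6],"rotation": [0,0,0]},
  {"linear": [0,0,9],"rotation": [0,0,0]},
  {"linear": [0,0,12],"rotation": [0,0,0]},
  {"linear": [0,0,15],"rotation": [0,0,0]},
  {"linear": [0,0,17],"rotation": [0,0,0]},
  {"linear": [0,0,17],"rotation": [0,0,0]},
  {"linear": [0,0,17],"rotation": [0,0,0]},
], jaw=0.3)

```text
time_s: 9.15
ee_pos: [0.4676, -0.0728, 0.2002]
tool_rot: [[0.925, 0.381, 0.001], [0.381, -0.925, -0.0], [0.001, 0.0, -1.0]]
force: [-0.3, -0.3, -0.3]
width: 0.0615
grip_force: 0.0
```

Run:
```python
from h import *
w=grab('wrist','w4.png');o=env.observe();print(o['ee_pos'],o['force'],o['width'],proj(w,[.4677,-.0735,.066]))
s=grab('side','s4.png')
cv2.imwrite('pics/c4.png',np.hstack([cv2.resize(w['img'][100:320,200:440,::-1],None,fx=1.8,fy=1.8),cv2.resize(s['img'][200:332,200:360,::-1],None,fx=3/1.3,fy=3)]) if 0 else np.vstack([cv2.resize(w['img'][100:270,200:440,::-1],(480,340)),cv2.resize(s['img'][200:320,220:460,::-1],(480,240))]))
```

```text
[ 0.46723156 -0.07272419  0.19907113] [ 0.2030424  -0.37108321 -0.44950851] 0.061663222700116864 [327.23659301 195.54250421]
```

View pics/c4.png

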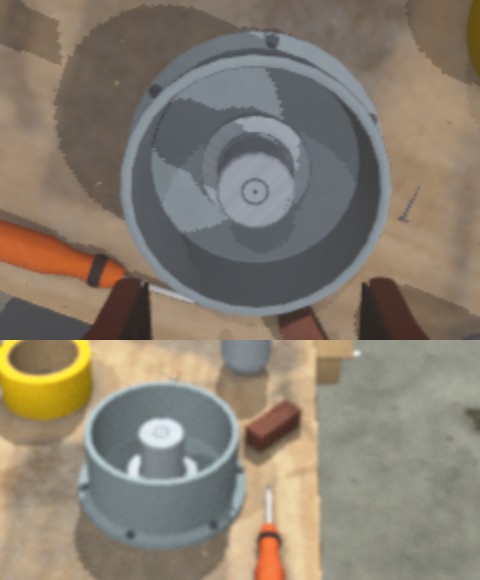

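The plug stands upright in the ring. Its dot is at wrist pixel (327.5,195.5), which gives (0.4677, -0.0735) at z = 0.066. The seat looks good and the bystanders haven't moved. Next is the probe.

Call:
servo_tool([
  {"linear": [0,-3,1],"rotation": [0,0,0]},
  {"linear": [0.1,-7,3],"rotation": [0,0,0]},
  {"linear": [0.2,-11,3],"rotation": [0,0,0]},
  {"linear": [0.3,-15,3],"rotation": [0,0,0]},
  {"linear": [0.4,-19,3],"rotation": [0,0,0]},
  {"linear": [0.5,-23,3],"rotation": [0,0,0]},
  {"linear": [0.6,-27,3],"rotation": [0,0,0]},
  {"linear": [0.7,-31,3],"rotation": [0,0,0]},
  {"linear": [0.8,-34,3],"rotation": [0,0,0]},
  {"linear": [0.8,-34.7,3],"rotation": [0,0,0]},
  {"linear": [0.8,-34.7,3],"rotation": [0,0,0]},
  {"linear": [0.8,-34.7,3],"rotation": [0,0,0]},
])

```text
time_s: 10.45
ee_pos: [0.4756, -0.4187, 0.2294]
tool_rot: [[0.924, 0.382, -0.001], [0.382, -0.924, 0.001], [-0.0, -0.002, -1.0]]
force: [0.2, -0.2, -0.1]
width: 0.0617
grip_force: 0.0
```

Run:
```python
from h import *
w=grab('wrist','w5.png');o=env.observe();print(o['ee_pos'],o['force'],o['width'])
for z in (.058,.064,.134,.138): print(z,proj(w,[.476,-.42,z]))
```

```text
[ 0.475816   -0.41844348  0.22995894] [ 0.32561955  0.15132612 -0.42973307] 0.06086703786318789
0.058 [328.1147455  186.43145652]
0.064 [328.12546616 187.74798067]
0.134 [328.28404232 207.22152688]
0.138 [328.2955009  208.62866868]
```

View pics/w5.png

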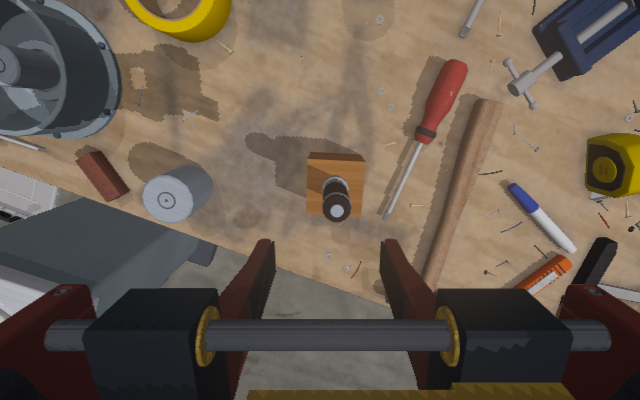

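The wrist view shows the probe's grey button at (336.5,211). The stand top spans about columns 307–365, aligned with the tool. I'll get the position from the button mask.

Run:
```python
from h import *
w=grab('wrist');o=env.observe();p=o['ee_pos'];R=o['tool_rot']
g=cv2.cvtColor(w['img'],cv2.COLOR_RGB2GRAY)[196:224,322:352]
n,l,st,ce=cv2.connectedComponentsWithStats((g>140).astype(np.uint8))
for i in range(1,n):
    if st[i,4]>20: q=ce[i]+[322,196];W=onz(w,*q,.138);print(st[i],q,W,W-p)
m,l2,s2,c2=cv2.connectedComponentsWithStats((g<60).astype(np.uint8))
print(s2[1:],c2[1:]+[322,196])
t=cv2.cvtColor(w['img'],cv2.COLOR_RGB2HSV)
print('stand row 175',[int(c) for c in np.flatnonzero((t[175,:,1]>130)&(abs(np.arange(640)-336)<45))[[0,-1]]],onz(w,336,186,.058))
```

```text
[  9   9  13  12 113] [336.90265487 210.76106195] [ 0.47713268 -0.42765759  0.138     ] [ 0.00122185 -0.00923758 -0.09238316]
[[  1   0   3   4   7]
 [  1   0  27  26 409]] [[323.71428571 197.14285714]
 [335.85085575 207.04156479]]
stand row 175 [308, 363] [ 0.48000857 -0.42796922  0.058     ]
```

Call:
servo_tool([
  {"linear": [0.15,-0.9,-1],"rotation": [0,0,0]},
  {"linear": [0.15,-0.9,-4],"rotation": [0,0,0]},
  {"linear": [0.15,-0.9,-7],"rotation": [0,0,0]},
  {"linear": [0.15,-0.9,-10],"rotation": [0,0,0]},
  {"linear": [0.15,-0.9,-12.5],"rotation": [0,0,0]},
  {"linear": [0.15,-0.9,-14.5],"rotation": [0,0,0]},
  {"linear": [0.15,-0.9,-14.5],"rotation": [0,0,0]},
  {"linear": [0.15,-0.9,-14.5],"rotation": [0,0,0]},
])

```text
time_s: 11.35
ee_pos: [0.4771, -0.4285, 0.085]
tool_rot: [[0.924, 0.381, -0.0], [0.381, -0.924, 0.0], [-0.0, -0.001, -1.0]]
force: [-0.4, -0.3, 0.2]
width: 0.0619
grip_force: 0.0
```

Call:
servo_tool([
  {"linear": [0,0,0],"rotation": [0,0,0]},
  {"linear": [0,0,0],"rotation": [0,0,0]},
  {"linear": [0,0,0],"rotation": [0,0,0]},
  {"linear": [0,0,0],"rotation": [0,0,0]},
  {"linear": [0,0,0],"rotation": [0,0,0]},
  {"linear": [0,0,0],"rotation": [0,0,0]},
  {"linear": [0,0,0],"rotation": [0,0,0]},
  {"linear": [0,0,0],"rotation": [0,0,0]},
], jaw=1)

```text
time_s: 12.15
ee_pos: [0.4771, -0.4288, 0.0855]
tool_rot: [[0.925, 0.381, 0.0], [0.381, -0.925, -0.0], [0.0, 0.0, -1.0]]
force: [-0.5, 1.3, 3.7]
width: 0.0256
grip_force: 30.0
```

Probe gripped (25.6 mm). Lifting it straight out of the stand, then crossing to above the plug.

Call:
servo_tool([
  {"linear": [0,0,1],"rotation": [0,0,0]},
  {"linear": [0,0,3],"rotation": [0,0,0]},
  {"linear": [0,0,5],"rotation": [0,0,0]},
  {"linear": [0,0,7],"rotation": [0,0,0]},
  {"linear": [0,0,9],"rotation": [0,0,0]},
  {"linear": [0,0,10],"rotation": [0,0,0]},
  {"linear": [0,2,10],"rotation": [0,0,0]},
  {"linear": [-0.1,5,10],"rotation": [0,0,0]},
  {"linear": [-0.2,9,10],"rotation": [0,0,0]},
  {"linear": [-0.3,13,10],"rotation": [0,0,0]},
  {"linear": [-0.4,17,10],"rotation": [0,0,0]},
  {"linear": [-0.5,21,10],"rotation": [0,0,0]},
  {"linear": [-0.6,25,10],"rotation": [0,0,0]},
  {"linear": [-0.7,29,10],"rotation": [0,0,0]},
  {"linear": [-0.8,32.5,10],"rotation": [0,0,0]},
  {"linear": [-0.9,34.5,10],"rotation": [0,0,0]},
  {"linear": [-0.9,35.5,10],"rotation": [0,0,0]},
  {"linear": [-0.9,35.5,9],"rotation": [0,0,0]},
  {"linear": [-0.9,35.5,8],"rotation": [0,0,0]},
  {"linear": [-0.9,35.5,8],"rotation": [0,0,0]},
])

```text
time_s: 14.15
ee_pos: [0.4671, -0.0746, 0.1623]
tool_rot: [[0.925, 0.38, -0.004], [0.38, -0.925, 0.001], [-0.004, -0.002, -1.0]]
force: [-0.6, -0.7, -1.2]
width: 0.0255
grip_force: 30.0
```

Run:
```python
from h import *
w=grab('wrist','w6.png');s=grab('side','s6.png');o=env.observe();p=o['ee_pos'];print(p,o['force'],o['width'],o['tool_rot'][:,2])
tip=p-[0,0,.0793];d=np.array([.4677,-.0733,.066])
for n,f in(('w',w),('s',s)): print(n,'tip',proj(f,tip),'dot',proj(f,d),'button',proj(f,p+[0,0,.053]))
cv2.imwrite('pics/c6.png',np.vstack([cv2.resize(w['img'][110:310,220:430,::-1],None,fx=1.5,fy=1.5)[:300,:315],cv2.resize(s['img'][195:290,250:355,::-1],None,fx=3,fy=3,interpolation=cv2.INTER_CUBIC)]))
```

```text
[ 0.4676713  -0.07463221  0.1641257 ] [-0.11665088 -0.45800866 -1.55357019] 0.025831145478904284 [-1.82229249e-03  2.50258478e-04 -9.99998308e-01]
w tip [327.06220272 212.75573888] dot [325.72574426 205.23121889] button [326.48226959 316.9562732 ]
s tip [299.77986543 236.83552381] dot [299.85471934 245.50133073] button [298.26595856 171.54493082]
```

View pics/c6.png

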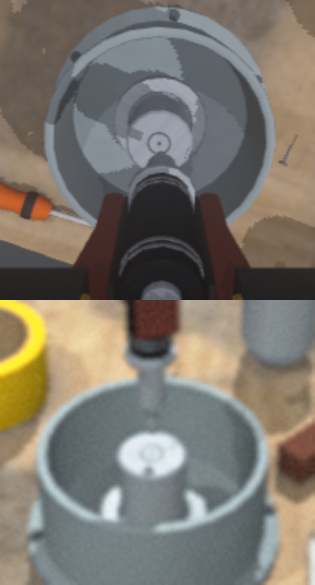

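The wrist view shows the dot at full-size (325.3,205.3) and the tip just below it at about (325.5,212). The side view shows the tip above the ring. I'll come down to about 4 mm above the plug and check closer.

Call:
servo_tool([
  {"linear": [0,0.1,-0.4],"rotation": [0,0,0]},
  {"linear": [0,0.1,-0.8],"rotation": [0,0,0]},
  {"linear": [0,0.1,-1.1],"rotation": [0,0,0]},
  {"linear": [0,0.1,-1.4],"rotation": [0,0,0]},
  {"linear": [0,0.1,-1.4],"rotation": [0,0,0]},
  {"linear": [0,0.1,-1.4],"rotation": [0,0,0]},
])

```text
time_s: 14.85
ee_pos: [0.468, -0.0728, 0.1511]
tool_rot: [[0.925, 0.381, -0.0], [0.381, -0.925, -0.0], [-0.0, -0.0, -1.0]]
force: [-0.3, -0.3, -1.5]
width: 0.0257
grip_force: 30.0
```

Run:
```python
from h import *
np.set_printoptions(precision=2,suppress=True)
w=grab('wrist','w7.png');s=grab('side','s7.png');o=env.observe();p=o['ee_pos'];print(p.round(4),o['force'],o['width'])
tip=p-[0,0,.0793];d=np.array([.4677,-.0733,.066])
for n,f in(('w',w),('s',s)): print(n,'tip',proj(f,tip),'dot',proj(f,d),'+1mm x,y,z',proj(f,d+[.001,0,0])-proj(f,d),proj(f,d+[0,.001,0])-proj(f,d),proj(f,d+[0,0,.001])-proj(f,d))
cv2.imwrite('pics/c7.png',np.vstack([cv2.resize(w['img'][185:233,295:359,::-1],(640,480),interpolation=cv2.INTER_NEAREST)[:300],cv2.resize(s['img'][225:255,268:332,::-1],(640,300),interpolation=cv2.INTER_NEAREST)]))
```

```text
[ 0.47 -0.07  0.15] [ 0.24  0.47 -1.07] 0.025615596162502446
w tip [326.61 212.97] dot [327.01 211.35] +1mm x,y,z [ 0.45 -1.03] [-1.08 -0.42] [0.   0.38]
s tip [299.5  243.09] dot [299.85 245.5 ] +1mm x,y,z [-0.57 -0.04] [-0.07  0.38] [-0.01 -0.43]
```

View pics/c7.png

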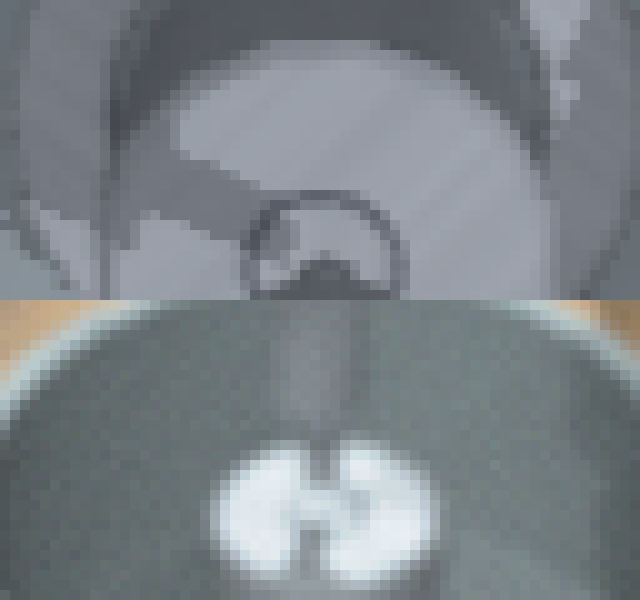

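The close-up shows the ring centre at wrist (327.5,212.3), with the pin on the same column and its projected contact within about 1 mm. The side view agrees, with the pin at column 300 and the ring at 301. Pressing down now.

Call:
servo_tool([
  {"linear": [0,0,-0.2],"rotation": [0,0,0]},
  {"linear": [0,0,-0.4],"rotation": [0,0,0]},
  {"linear": [0,0,-0.6],"rotation": [0,0,0]},
  {"linear": [0,0,-0.8],"rotation": [0,0,0]},
  {"linear": [0,0,-0.9],"rotation": [0,0,0]},
  {"linear": [0,0,-1.0],"rotation": [0,0,0]},
  {"linear": [0,0,-1.1],"rotation": [0,0,0]},
  {"linear": [0,0,-1.2],"rotation": [0,0,0]},
  {"linear": [0,0,-1.3],"rotation": [0,0,0]},
  {"linear": [0,0,-1.3],"rotation": [0,0,0]},
  {"linear": [0,0,-1.3],"rotation": [0,0,0]},
  {"linear": [0,0,-1.3],"rotation": [0,0,0]},
])

```text
time_s: 16.15
ee_pos: [0.4681, -0.0728, 0.1383]
tool_rot: [[0.925, 0.381, 0.0], [0.381, -0.925, -0.0], [0.0, 0.0, -1.0]]
force: [-0.4, 0.5, 0.7]
width: 0.0254
grip_force: 30.0
```

Run:
```python
from h import *
F=[];P=[]
for i in range(8):
    s=grab('side','s8.png');o=env.observe();F.append(o['force']);P.append(o['ee_pos'])
print(np.mean(F,0).round(2),np.std(F,0).round(2),np.mean(P,0).round(4),np.std(P,0).round(4))
w=grab('wrist','w8.png')
cv2.imwrite('pics/c8.png',np.vstack([cv2.resize(w['img'][185:245,279:375,::-1],(640,400),interpolation=cv2.INTER_NEAREST)[:300],cv2.resize(s['img'][215:255,258:343,::-1],(640,300),interpolation=cv2.INTER_CUBIC)]))
```

```text
[-0.01  0.06  0.86] [0.3  0.22 0.44] [ 0.4681 -0.0728  0.1382] [0. 0. 0.]
```

View pics/c8.png

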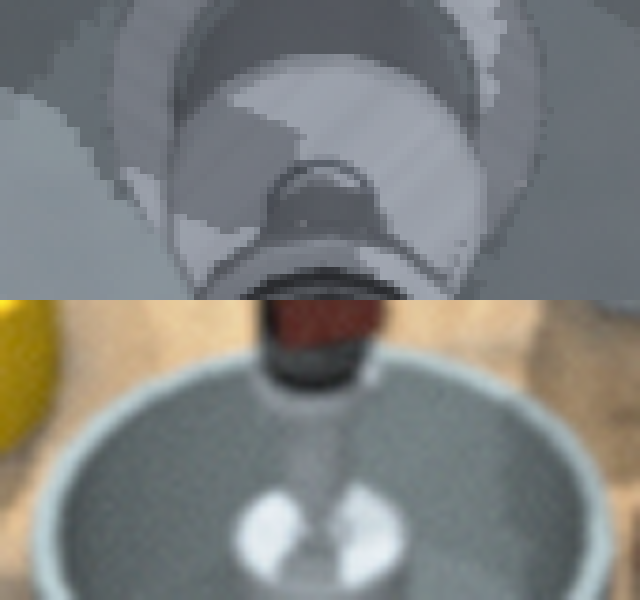

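The probe is upright with its pin in the ring, at about (322,170) in the upper crop. Force and height both put the plunger at about 7.1 mm, so one more small press.

Call:
servo_tool([
  {"linear": [0,0,-0.04],"rotation": [0,0,0]},
  {"linear": [0,0,-0.08],"rotation": [0,0,0]},
  {"linear": [0,0,-0.08],"rotation": [0,0,0]},
  {"linear": [0,0,-0.08],"rotation": [0,0,0]},
  {"linear": [0,0,-0.08],"rotation": [0,0,0]},
])

```text
time_s: 17.1
ee_pos: [0.4681, -0.0728, 0.1374]
tool_rot: [[0.925, 0.381, 0.0], [0.381, -0.925, -0.0], [0.0, 0.0, -1.0]]
force: [-0.4, 0.8, 1.6]
width: 0.0258
grip_force: 30.0
```

```bash
python3 -c "
from plant import env
o=env.observe();print(o['ee_pos'],o['force'],o['width']);print(env.job_done())"
```

```text
[ 0.46807356 -0.07280945  0.13736795] [-0.37128383  0.83499835  1.57788293] 0.025815148022902818
the job is handed in; nothing more can be done
None
```

The job is handed in at 17.1 s: the plug stands upright and fully home in the socket, and the probe is held upright in its scribed ring with the plunger about 8 mm in (estimated from height and force); I did not touch the tape roll, block or screwdriver.

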